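# Load the next casting at the curing lamp

### The arm

A 6-joint arm with a two-finger parallel gripper is mounted at the origin on the work surface. World frame = base frame: x ahead of the robot, y to its left, z up, the work surface at z = 0. Lengths are in m, angles in rad, forces in N, time in s.
With the tool pointing down it reaches from about 0.35 to 0.85 m from the base axis. Payload 8.1 kg.
Tool frame: the origin (TCP) lies midway between the tips of the shut fingers; the grasp point (between the pads) lies 19 mm behind it; z points along the fingers, y is the line along which they close (so a half turn about z gives the same grasp; the last joint's range is limited). The gripper opens to 93 mm and grips with 3 to 60 N. Pads are 15 mm wide; open, the fingers measure 128 mm over their backs; the gripper's body (75 mm by 188 mm) begins 65 mm behind the grasp point.
Start: joints at [-1.33, 0.13, 1.488, -0, 1.523, -0.085], TCP at [0.192, -0.568, 0.219] pointing down, gripper open.
Joint ranges: [-2.96, 2.96], [-0.89, 2.26], [0.02, 2.5], [-1.34, 4.48], [0, 2.73], [-2.66, 2.66]. Speed limits (rad/s): [2.39, 2.39, 2.79, 3.14, 3.14, 3.14].

### API

Orientations are given as a rotation vector (axis times angle).
In Python, from plant import read_state, read_camera, camera_model, close_job gives the robot as it stands. The module is installed in compiled form; this text tells all that it offers.
- The arm moves only by the tool carry_out, never from a script. Its argument "moves" is a list of rows, each an object of numbers: "jaw": the finger opening in m, from 0 to 0.093; "dx", "dy", "dz": the shift along the tool's x, y, z in m; "yaw": the turn about the tool's z in rad. In form: [{"jaw": .., "dx": .., "dy": .., "dz": .., "yaw": ..}, ...]. A call has 1 to 8 rows; each row shifts and turns the commanded pose from where the row before left it, along the tool's axes as they then stand; what a row does not reach is not made up. A row lasts 1/8 s, in which the tool goes at most 62.5 mm and 10.7 degrees, less where a joint would pass 70% of its speed; a pose out of reach is approached as far as the arm can. A call is refused whole if a number of a shift passes 0.0625 or a number of a turn 0.188, either way. A call with a gripper value outside its range is refused whole. The fingers move at their own pace and stop on an object; "grip_force" is the grip in N (left out, the last holds). Time passes only in rows, so rows that do not move let the fingers close. It gives the time, the measured TCP pose, the force, the opening and the grip force at its end, in the units of the state.
- read_state(): the state, without advancing time (a new reading comes with each control period).
- read_camera(name): name is "side" or "top"; returns the picture (400x640x3 uint8, red, green, blue); there is no depth.
- camera_model(name): a dict with "camera_matrix" (3x3 intrinsics, pixels), "view" (4x4, takes a point from world to camera coordinates). Camera axes: x right, y up, looking along -z (the intrinsics and any distortion apply to the point x, -y, -z); pixel columns grow to the right and rows downward; lengths in m; the calibration is good to about 2 mm. A picture is of the moment at which its call begins. camera_model takes no time and is no camera call.
- close_job(): hands the job in; it is judged then, once.
The state is a dict: "t": time; "q": joint angles; "dq": joint speeds; "joint_torque": joint torques, N m; "tool_pos": TCP position; "orientation": TCP orientation; "force": force on the tool from outside, world axes, zero at the start; "wrist_torque": the same for the moment, N m; "opening": finger opening in m; "gripper_force": force on a finger pad.
Only numpy, scipy, OpenCV 4.12 (cv2) and the standard library are available. Lean on these libraries where they do the work, as an engineer would, in place of code of your own. Each camera call takes 0.05 s, during which the arm holds its last target. There are 200 camera calls.

### The job

Switch the curing lamp off at the selector on its grey controller (pointer to the small ring). Then take the carrier with the forked casting, hook it onto the rail's free part, well to the left of the dark band (your left, facing the rail from the robot), and slide it along, without lifting it again, until it hangs centred on the band in front of the lamp. Only then turn the selector to the two-dot mark, and leave the other two carriers where they are.

Things in the scene. Friction and masses are not known exactly. Their poses are not given: they have to be found in the camera images.
- carrier_fork: Loose steel carrier on the bench, 234 mm tall, 0.35 to 0.6 kg, bolted to it a white casting with two upright parallel ears (a fork, 60 mm wide). Origin: centre of the tray's underside; z up, y along its width. Tray 64 (x) x 110 (y) x 6 mm. Hung on the rail: upright, origin 42.5 mm above the bench (182.5 mm straight below the rail's axis), y along the rail, x away from the robot.
- fork_grip (a point): Centre of the carrier_fork's black grip bar, 226 mm above its underside, over the tray's middle: 14 mm thick (x), 88 mm long (y), 16 mm high. Two 8 mm rods join it to the hooks below at y = -40 and +40 mm. Axes as carrier_fork.
- fork_hooks (a point): On carrier_fork, midway between its two hooks (8 mm rod, at y = -40 and +40 mm), under their V roofs, 190 mm above its underside. The hooks are open downwards, about 20 mm wide inside; free tips on the +x side, ending 28 mm below this point; closed legs (stems down to the tray) on the -x side. So bring it over the rail from the robot's side, tips above the rail, then lower it.
- carrier_knuckle: Bystander: same frame and size as carrier_fork, standing on the bench to its left or right, but its white casting is one broad round drum, 68 mm across, not a fork. Origin: centre of the tray's underside.
- carrier_done: Bystander: same frame and size as carrier_fork, with a drum casting, already hanging on the rail 185 to 215 mm to the right (-y) of the rail's middle. Origin: centre of the tray's underside.
- rail: Fixed horizontal steel bar, 12 mm thick, along this body's y axis, its axis 225 mm above the bench. Origin on the bench under the bar's middle. Posts at y = -310 and +310 mm, with 26 mm clamp blocks on the bar's ends. Left of the mark (+y) the bar is free.
- mark (a point): On the rail's axis, centre of a dark band 10 mm wide round the rail, within 50 mm of the rail's middle: where the carrier's middle has to hang. Axes as the rail's. The curing lamp (grey head 126 mm wide, top 146 mm above the bench) stands fixed behind it, its window 57 mm beyond (+x) the rail's axis.
- selector (a joint): Selector angle, rad: 0 = pointer at the ring (lamp off), then clockwise from above 0.524 = one dot, 1.047 = two dots, 1.571 = three dots (30 degrees apart). Each mark's dots lie in a radial row. It clicks into these four places: about 0.15 N m turns it over a click; let go, it falls into the nearest. Stops 0.05 rad past the ring and the three dots. It starts at one, two or three dots.
- selector_grip (a point): On the black knob's upright axis at the height to grip, 119 mm above the bench. Bar handle 60 mm long, 14 mm thick (10 mm at the pointer end), from 22 mm below to 14 mm above this point, on a round plate of 60 mm diameter. x axis along the bar to the pointer end (white line), z up; turns with the knob. It sits in the middle of the top of a fixed grey box 136 x 150 x 85 mm.

How it is judged:
On the way, in this order (a step that is already met when the one before it is completed fails the run):
1. the lamp is switched off: selector clicked in at the ring, carrier not yet lifted (value of joint selector below 0.12 rad and height (world z) of carrier_fork below 0.02 m), for 0.2 s.
2. the forked casting's carrier hangs by its hooks on the free left-hand part of the rail, at least 40 mm from the mark (x of carrier_fork in the frame of mark between -0.015 and 0.015 m and z of carrier_fork in the frame of mark between -0.188482 and -0.176482 m and angle between the y axis of carrier_fork and the y axis of mark, either way round below 0.15 rad and angle between carrier_fork's own z axis and vertical below 0.15 rad and y of carrier_fork in the frame of mark above 0.04 m), for 0.1 s.
3. slid along, it hangs with its middle at the mark, within 12 mm, the lamp still off (x of carrier_fork in the frame of mark between -0.015 and 0.015 m and z of carrier_fork in the frame of mark between -0.188482 and -0.176482 m and angle between the y axis of carrier_fork and the y axis of mark, either way round below 0.15 rad and angle between carrier_fork's own z axis and vertical below 0.15 rad and y of carrier_fork in the frame of mark between -0.012 and 0.012 m and value of joint selector below 0.2 rad), for 0.2 s.
4. the selector is clicked in at the two dots (value of joint selector between 0.897 and 1.197 rad), for 0.2 s.
At the end, for the whole second after the job is handed in: The carrier with the forked casting hangs at rest by both hooks on the rail, upright, its middle within 12 mm of the middle of the dark band, with nothing touching it; the selector rests at the two-dot position (within 0.15 rad); the other two carriers are within 30 mm of where they were (all of step 4 and x of carrier_fork in the frame of mark between -0.015 and 0.015 m and z of carrier_fork in the frame of mark between -0.188482 and -0.176482 m and angle between the y axis of carrier_fork and the y axis of mark, either way round below 0.15 rad and angle between carrier_fork's own z axis and vertical below 0.15 rad and y of carrier_fork in the frame of mark between -0.012 and 0.012 m and linear speed of carrier_fork below 0.03 m/s and velocity of joint selector below 0.1 rad/s and distance of each of carrier_knuckle, carrier_done from where it was at the start of the episode below 0.03 m).
It fails at once if the forked casting's carrier is carried, not slid, to the mark: raised more than 12 mm above its hanging height while its middle is over the rail within 35 mm of the mark (y of carrier_fork in the frame of mark between -0.035 and 0.035 m and x of carrier_fork in the frame of mark between -0.03 and 0.03 m and height (world z) of carrier_fork above 0.0545176 m).
It fails at once if the lamp is switched on while the forked casting's carrier is off the bench and not yet at the mark (value of joint selector above 0.35 rad and height (world z) of carrier_fork above 0.02 m and not (y of carrier_fork in the frame of mark between -0.025 and 0.025 m)).
It fails at once if one of the other carriers is moved more than 30 mm (distance of any of carrier_knuckle, carrier_done from where it was at the start of the episode above 0.03 m).
It also fails if it takes over 72 s, if anything falls off the work surface, if the arm or the gripper's body presses on something with over 40 N, if the wrist force passes 120 N, or if a joint passes its speed limit or range.

## Working session

There is one attempt and no reset: what is moved stays moved. The work goes in short steps, Python scripts to look and compute and a tool call to move; the robot and the scene stay as the last step left them, time stands still between calls to the robot, and variables do not carry over. Pictures are saved under pics/ and viewed, at most 10 in all, crops included, and the job is handed in when it is done.

Besides the shell and the picture viewer there is one more tool, called after "Emit:" as name(argument=value, ...) on one line, values as JSON. carry_out: Moves the arm, as the interface text tells. Its arguments: {"type":"object","properties":{"moves":{"type":"array","items":{"type":"object","properties":{"jaw":{"type":"number"},"dx":{"type":"number"},"dy":{"type":"number"},"dz":{"type":"number"},"yaw":{"type":"number"}}}},"grip_force":{"type":"number"}},"required":["moves"]}

```bash
mkdir -p pics
cat > h.py <<'E'
import numpy as np, cv2
from plant import *
def ray(name,u,v):
    m=camera_model(name);K=np.array(m["camera_matrix"]);V=np.array(m["view"])
    d=np.linalg.inv(K)@[u,v,1]; d=np.array([d[0],-d[1],-d[2]])
    R=V[:3,:3];return -R.T@V[:3,3],R.T@d
def onz(name,u,v,z):
    c,d=ray(name,u,v);return c+d*(z-c[2])/d[2]
def proj(name,p):
    m=camera_model(name);K=np.array(m["camera_matrix"]);V=np.array(m["view"])
    q=V[:3,:3]@np.array(p)+V[:3,3];q=K@[q[0],-q[1],-q[2]];return q[:2]/q[2]
def tri(a,pa,b,pb):
    A=[];B=[]
    for n,p in((a,pa),(b,pb)):
        c,d=ray(n,*p);d/=np.linalg.norm(d);P=np.eye(3)-np.outer(d,d);A.append(P);B.append(P@c)
    x=np.linalg.lstsq(np.vstack(A),np.hstack(B),rcond=None)[0];return x
def snap(name,f):
    im=read_camera(name);cv2.imwrite("pics/"+f,im[:,:,::-1]);return im
E
python3 - <<'E'
from h import *
for n in("top","side"):
    snap(n,n+"0.png");print(n,camera_model(n), ray(n,320,200))
print(read_state())
E
```

```text
top {'camera_matrix': array([[481.98266599,   0.        , 317.45383455],
       [  0.        , 481.98266599, 195.4445944 ],
       [  0.        ,   0.        ,   1.        ]]), 'view': array([[ 0.07045011, -0.99751118, -0.00286818, -0.05614683],
       [ 0.97762883,  0.06847406,  0.19887981, -0.56584531],
       [-0.19818844, -0.01681512,  0.98001969, -1.30334439],
       [ 0.        ,  0.        ,  0.        ,  1.        ]])} (array([ 0.29883444, -0.03917726,  1.38967734]), array([ 0.18932066,  0.0108984 , -0.98191453]))
side {'camera_matrix': array([[504.96980892,   0.        , 313.12097355],
       [  0.        , 504.96980892, 200.86423385],
       [  0.        ,   0.        ,   1.        ]]), 'view': array([[-0.98748549, -0.15714391,  0.01334877,  0.52416969],
       [ 0.1296214 , -0.76048511,  0.63628664, -0.18624086],
       [-0.08983703,  0.63005412,  0.77133723, -1.12258162],
       [ 0.        ,  0.        ,  0.        ,  1.        ]])} (array([0.44090136, 0.64802385, 0.97739454]), array([ 0.0766067 , -0.63349637, -0.77006641]))
{'t': 0.1, 'q': array([-1.33041118e+00,  1.31098859e-01,  1.48918016e+00, -2.81829351e-05,
        1.52297822e+00, -8.54103296e-02]), 'dq': array([-0.00106089, -0.00088627, -0.00212061,  0.00127098, -0.00100765,
       -0.00154395]), 'joint_torque': array([ 8.78354149e-04, -5.61343324e+01, -4.93095016e+01,  7.69993477e-02,
        2.91594921e-02, -5.97064763e-05]), 'tool_pos': array([ 0.19192013, -0.56793605,  0.21767907]), 'orientation': array([-3.09836678e+00, -5.09231363e-01,  2.46359931e-04]), 'force': array([-0.39022464, -0.34048916,  0.28495773]), 'wrist_torque': array([ 0.04816884, -0.04440626,  0.04874453]), 'gripper_force': 0.0, 'opening': 0.09320516154945697}
```

View pics/top0.png

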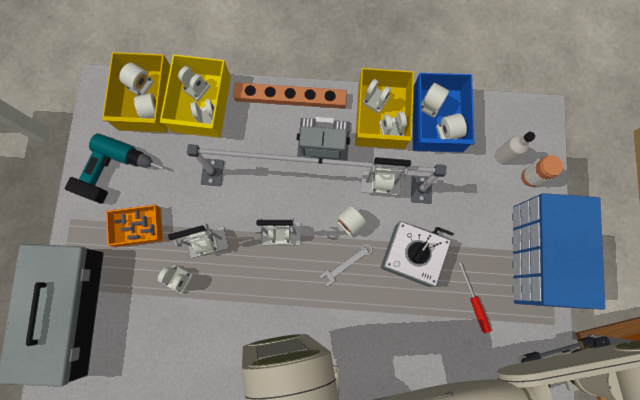

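View pics/side0.png

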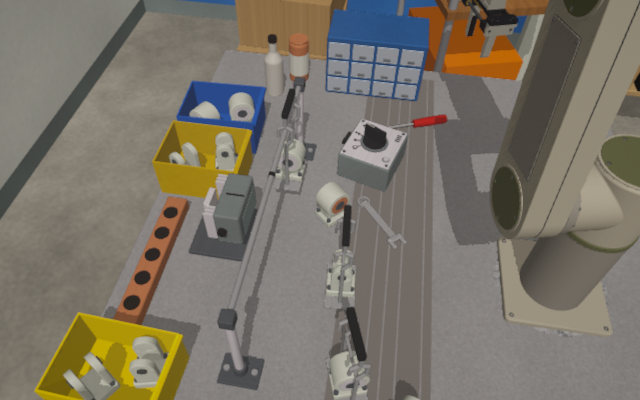

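The top view shows the rail from (195,150) to (440,172), with the band near (321,160). The lamp is at (323,138) and carrier_done at (388,178). Two carriers stand at (200,238) and (278,232), and the controller is at (420,253). I need a closer look at the carriers and the selector.

Run:
```python
import cv2,numpy as np
t=cv2.imread("pics/top0.png");s=cv2.imread("pics/side0.png")
a=cv2.resize(t[205:295,160:310],None,fx=5.3,fy=5.3,interpolation=2)[:300]
b=cv2.resize(t[215:290,375:465],None,fx=4,fy=4,interpolation=2)
c=cv2.resize(s[110:190,330:420],None,fx=4.0,fy=4.0*.94,interpolation=2)
out=np.zeros((600,800,3),np.uint8);out[:300,:795]=a[:300,:795];out[300:600,:360]=b;out[300:600,400:760]=c[:300]
cv2.imwrite("pics/c1.png",out)
p=np.zeros((600,800,3),np.uint8)
p[:300,:]=cv2.resize(t[135:195,180:340],(800,300),interpolation=2)
p[300:,:400]=cv2.resize(s[190:390,290:410],(400,300))[:300] if 0 else cv2.resize(s[195:345,230:430],(400,300),interpolation=2)
p[300:,400:]=cv2.resize(s[250:400,230:430],(400,300),interpolation=2)
cv2.imwrite("pics/c2.png",p)
```

```text
(no output)
```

View pics/c1.png

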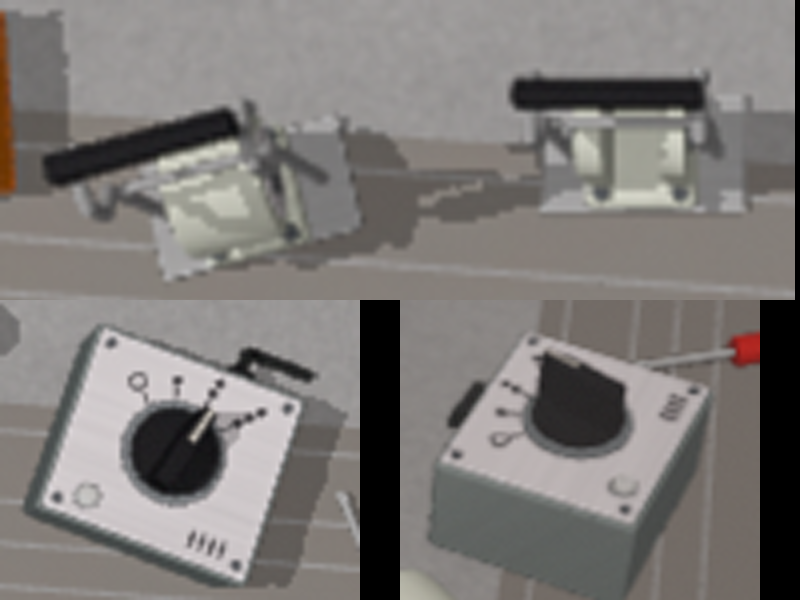

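View pics/c2.png

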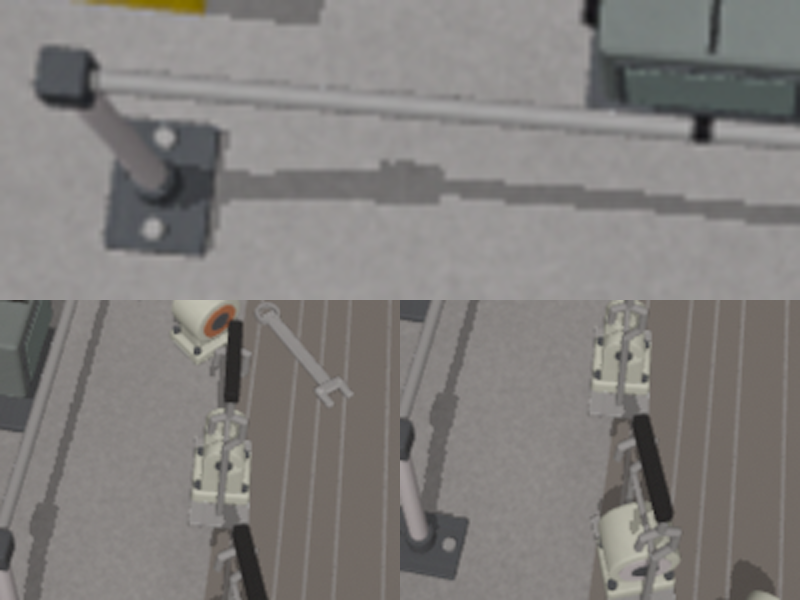

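The carrier at top (278,232) has two ears, so it is the fork; the left one is the drum. The knob's white line points near the two-dot mark, with the knob at about (419,253) in the top view. I'll measure next.

Run:
```python
from h import *
t=cv2.imread("pics/top0.png")[:,:,::-1].copy();s=cv2.imread("pics/side0.png")[:,:,::-1].copy()
def blobs(im,x0,y0,x1,y1,thr=60,mn=30):
    m=(im[y0:y1,x0:x1].max(2)<thr).astype(np.uint8)
    n,l,st,c=cv2.connectedComponentsWithStats(m)
    for i in range(1,n):
        if st[i,4]>=mn:
            p=np.argwhere(l==i)[:,::-1].astype(np.float32)+[x0,y0]
            (cx,cy),(w,h),a=cv2.minAreaRect(p.astype(np.float32));print('  ',(round(cx,1),round(cy,1)),(round(w,1),round(h,1)),round(a,1),st[i,4])
            b=cv2.boxPoints(cv2.minAreaRect(p.astype(np.float32)));print('     ',b.round(1).tolist())
print('top carr');blobs(t,165,210,300,250)
print('side carr');blobs(s,325,200,375,370)
print('top mark');blobs(t,310,150,335,168,70,8)
print('side mark');blobs(s,255,160,290,190,70,8)
print('side clamp');blobs(s,215,300,245,330,80,30)
print('top clamp');blobs(t,185,140,205,160,80,30)
print('knob top');blobs(t,400,225,440,270)
f=lambda u,v:(375+u/4,215+(v-300)/4)
print('box corners z.085');cs=[onz("top",*f(*p),.085)for p in((112,342),(290,408),(236,566),(57,497))];print(np.round(cs,4),np.mean(cs,0).round(4))
c=np.mean(cs,0)
for nm,p in dict(ring=(138,381),one=(178,380),two=(220,384),three=(264,412)).items():
    w=onz("top",*f(*p),.085)-c;print(nm,w.round(4),np.degrees(np.arctan2(w[1],w[0])).round(1))
a=onz("top",*f(192,440),.133);b=onz("top",*f(212,410),.133);print('ptr',a.round(4),b.round(4),np.degrees(np.arctan2(*(b-a)[[1,0]])), np.degrees(np.arctan2(*(b-c)[[1,0]])))
out=np.zeros((600,800,3),np.uint8)
out[:,:480]=cv2.resize(s[200:310,316:404],(480,600),interpolation=2)
out[:320,480:]=cv2.resize(s[115:147,355:387],(320,320),interpolation=2)
cv2.imwrite("pics/c3.png",out[:,:,::-1])
```

```text
top carr
   (274.5, 222.5) (5.0, 35.0) 90.0 187
      [[257.0, 220.0], [292.0, 220.0], [292.0, 225.0], [257.0, 225.0]]
   (186.0, 232.1) (5.8, 36.8) 74.3 203
      [[167.5, 234.3000030517578], [203.0, 224.3000030517578], [204.5, 229.89999389648438], [169.10000610351562, 239.8000030517578]]
side carr
   (346.3, 225.5) (6.9, 39.4) 3.4 272
      [[341.6000061035156, 245.0], [344.0, 205.60000610351562], [350.8999938964844, 206.10000610351562], [348.6000061035156, 245.39999389648438]]
   (355.7, 333.8) (54.3, 9.2) 76.0 482
      [[344.6000061035156, 308.6000061035156], [353.6000061035156, 306.3999938964844], [366.79998779296875, 359.1000061035156], [357.79998779296875, 361.29998779296875]]
top mark
   (322.5, 159.5) (5.0, 9.0) 90.0 26
      [[318.0, 157.0], [327.0, 157.0], [327.0, 162.0], [318.0, 162.0]]
side mark
   (271.5, 173.5) (3.0, 5.0) 90.0 18
      [[269.0, 172.0], [274.0, 172.0], [274.0, 175.0], [269.0, 175.0]]
side clamp
   (227.4, 319.0) (17.3, 19.8) 11.3 204
      [[217.0, 327.0], [220.89999389648438, 307.6000061035156], [237.8000030517578, 311.0], [233.89999389648438, 330.3999938964844]]
top clamp
   (194.8, 152.7) (7.9, 12.4) 52.1 42
      [[187.5, 153.39999389648438], [197.3000030517578, 145.8000030517578], [202.10000610351562, 152.0], [192.39999389648438, 159.60000610351562]]
knob top
   (418.5, 252.5) (21.0, 21.0) 90.0 367
      [[408.0, 242.0], [429.0, 242.0], [429.0, 263.0], [408.0, 263.0]]
box corners z.085
[[ 0.4956 -0.2553  0.085 ]
 [ 0.459  -0.377   0.085 ]
 [ 0.3511 -0.343   0.085 ]
 [ 0.3882 -0.2222  0.085 ]] [ 0.4235 -0.2994  0.085 ]
ring [0.0467 0.0255 0.    ] 28.7
one [ 0.0493 -0.0015  0.    ] -1.8
two [ 0.0485 -0.03    0.    ] -31.7
three [ 0.0316 -0.0601  0.    ] -62.3
ptr [ 0.4278 -0.3015  0.133 ] [ 0.4482 -0.3139  0.133 ] -31.395521834799684 -30.421847807117157
```

View pics/c3.png

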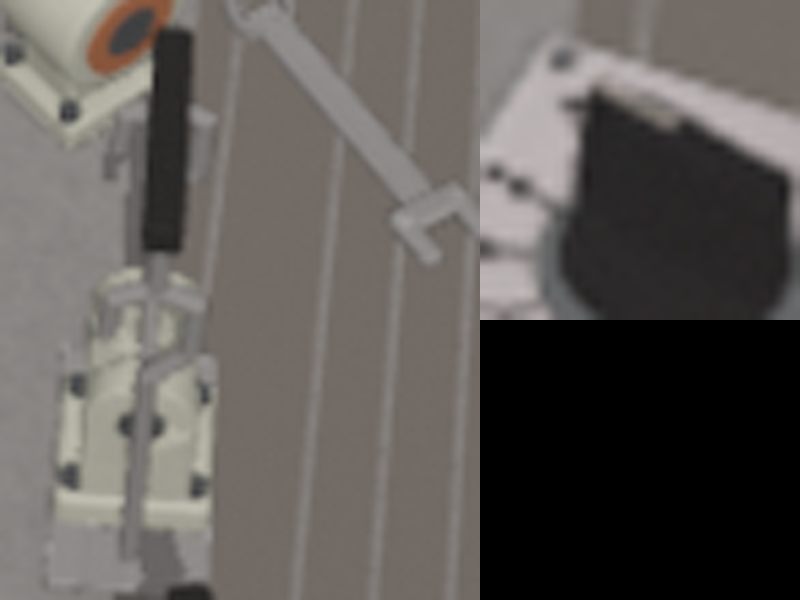

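The side crop shows the closed legs on the right (robot side) and the free tips on the left, so the fork carrier faces the right way with yaw near 0. The pointer is at two dots, so it needs a 60° counter-clockwise turn.

```bash
cat >> h.py <<'E'
from scipy.spatial.transform import Rotation as Ro
def goto(p,beta):
    "total tool-frame shift to world TCP p with tool y at angle beta deg, given current measured state"
    s=read_state();R=Ro.from_rotvec(s["orientation"]).as_matrix();b=np.degrees(np.arctan2(R[1,1],R[0,1]))
    d=np.array(p)-s["tool_pos"];yaw=-np.radians(beta-b)
    R2=R@Ro.from_euler('z',yaw).as_matrix()
    print("tcp",s["tool_pos"].round(4),"beta",b.round(2),"tilt",np.degrees(np.arccos(-R[2,2])).round(2),"yaw",yaw.round(3),"shift now-axes",(R.T@d).round(4),"after-yaw axes",(R2.T@d).round(4))
E
python3 - <<'E'
from h import *
r=lambda x:np.round(x,4)
g=tri("top",(274.5,222.5),"side",(346.3,225.5));print('bar tri',r(g))
for z in(.226,.234):print(z,r(onz("top",274.5,222.5,z)),r(onz("side",346.3,225.5,z)))
a=onz("top",257,222.5,.234);b=onz("top",292,222.5,.234);print('bar len',r(a),r(b),np.linalg.norm(a-b), np.degrees(np.arctan2(*(a-b)[[0,1]])))
a=onz("side",*np.mean([(341.6,245),(348.6,245.4)],0),.23);b=onz("side",347.5,205.9,.23);print(r(a),r(b),np.degrees(np.arctan2(*(a-b)[[0,1]])))
print('knuckle',r(onz("top",186,232.1,.234)),r(onz("side",355.7,333.8,.23)))
# rail: top-view line: crop c2 (x=180+u/5,y=135+v/5)
f=lambda u,v:(180+u/5,135+v/5)
P=[f(120,84),f(400,102),f(600,118),f(702,127.5),f(780,134)]
W=np.array([onz("top",*p,.225) for p in P]);print(r(W),'slope',np.polyfit(W[:,1],W[:,0],1))
print('mark top',r(onz("top",*f(702,127),.225)),'side',r(onz("side",271.5,173.5,.225)),r(tri("top",f(702,127),"side",(271.5,173.5))))
print('knob', r(onz("top",418.5,252.5,.1)))
goto([.4235,-.2994,.2],-121.5)
E
```

```text
bar tri [0.4592 0.0808 0.224 ]
0.226 [0.4598 0.0805 0.226 ] [0.4584 0.0825 0.226 ]
0.234 [0.4586 0.0796 0.234 ] [0.4582 0.0885 0.234 ]
bar len [0.4557 0.1219 0.234 ] [0.4616 0.0374 0.234 ] 0.08471201240835902 -4.016004428523079
[0.4553 0.1296 0.23  ] [0.4614 0.0388 0.23  ] -3.8512036308776
knuckle [0.4204 0.2905 0.234 ] [0.4189 0.2949 0.23  ]
[[ 0.6261  0.2732  0.225 ]
 [ 0.6266  0.1318  0.225 ]
 [ 0.6252  0.0311  0.225 ]
 [ 0.6239 -0.0203  0.225 ]
 [ 0.6232 -0.0594  0.225 ]] slope [0.00891828 0.62437321]
mark top [ 0.6241 -0.0202  0.225 ] side [ 0.6226 -0.0232  0.225 ] [ 0.6225 -0.0203  0.2284]
knob [ 0.4237 -0.2966  0.1   ]
tcp [ 0.1919 -0.5679  0.2177] beta -71.33 tilt 0.1 yaw 0.876 shift now-axes [ 0.3053 -0.1803  0.018 ] after-yaw axes [ 0.0572 -0.3499  0.018 ]
```

Emit:
carry_out(moves=[{"yaw": 0.175},{"yaw": 0.175},{"yaw": 0.175},{"yaw": 0.175},{"yaw": 0.176},{"dx": 0.01,"dy": -0.058},{"dx": 0.01,"dy": -0.058},{"dx": 0.01,"dy": -0.058}])

```text
invalid input at $.moves[0]: expected keys jaw, dx, dy, dz, yaw
```

Emit:
carry_out(moves=[{"dx": 0.01,"dy": -0.058},{"dx": 0.01,"dy": -0.058},{"dx": 0.007,"dy": -0.058},{"jaw": 0.06},{}], grip_force=30)

```text
invalid input at $.moves[0]: expected keys jaw, dx, dy, dz, yaw
```

Run:
```python
from h import *
goto([.4236,-.298,.102],-121.3)
```

```text
tcp [ 0.1919 -0.5679  0.2177] beta -71.33 tilt 0.1 yaw 0.872 shift now-axes [ 0.3059 -0.1814  0.116 ] after-yaw axes [ 0.0579 -0.3509  0.116 ]
```

All keys are needed in each row.

Emit:
carry_out(moves=[{"jaw": 0.093,"dx": 0,"dy": 0,"dz": 0,"yaw": 0.175},{"jaw": 0.093,"dx": 0,"dy": 0,"dz": 0,"yaw": 0.175},{"jaw": 0.093,"dx": 0,"dy": 0,"dz": 0,"yaw": 0.175},{"jaw": 0.093,"dx": 0,"dy": 0,"dz": 0,"yaw": 0.175},{"jaw": 0.093,"dx": 0,"dy": 0,"dz": 0,"yaw": 0.174},{"jaw": 0.06,"dx": 0.01,"dy": -0.058,"dz": 0,"yaw": 0},{"jaw": 0.06,"dx": 0.01,"dy": -0.058,"dz": 0,"yaw": 0},{"jaw": 0.06,"dx": 0.01,"dy": -0.058,"dz": 0,"yaw": 0}])

```text
t: 1.1
tool_pos: [0.309, -0.434, 0.2181]
orientation: [-3.023, 0.851, 0.001]
force: [0.5, -0.4, 0.3]
opening: 0.0677
gripper_force: 0.0
```

Emit:
carry_out(moves=[{"jaw": 0.06,"dx": 0.01,"dy": -0.058,"dz": 0,"yaw": 0},{"jaw": 0.06,"dx": 0.01,"dy": -0.058,"dz": 0,"yaw": 0},{"jaw": 0.06,"dx": 0.008,"dy": -0.058,"dz": 0,"yaw": 0},{"jaw": 0.06,"dx": 0,"dy": 0,"dz": 0,"yaw": 0},{"jaw": 0.06,"dx": 0,"dy": 0,"dz": 0,"yaw": 0}], grip_force=30)

```text
t: 1.72
tool_pos: [0.4226, -0.3017, 0.2183]
orientation: [3.025, -0.849, -0.001]
force: [-0.6, -0.1, 0.3]
opening: 0.0601
gripper_force: 0.0
```

Run:
```python
from h import *
goto([.4236,-.298,.102],-121.3)
```

```text
tcp [ 0.4226 -0.3017  0.2183] beta -121.35 tilt 0.05 yaw -0.001 shift now-axes [-0.001  -0.0037  0.1163] after-yaw axes [-0.001  -0.0037  0.1163]
```

Emit:
carry_out(moves=[{"jaw": 0.06,"dx": -0.001,"dy": -0.003,"dz": 0.05,"yaw": 0},{"jaw": 0.06,"dx": 0,"dy": 0,"dz": 0.04,"yaw": 0},{"jaw": 0.06,"dx": 0,"dy": 0,"dz": 0.026,"yaw": 0},{"jaw": 0.06,"dx": 0,"dy": 0,"dz": 0,"yaw": 0},{"jaw": 0.0,"dx": 0,"dy": 0,"dz": 0,"yaw": 0},{"jaw": 0.0,"dx": 0,"dy": 0,"dz": 0,"yaw": 0},{"jaw": 0.0,"dx": 0,"dy": 0,"dz": 0,"yaw": 0},{"jaw": 0.0,"dx": 0,"dy": 0,"dz": 0,"yaw": 0}], grip_force=20)

```text
t: 2.72
tool_pos: [0.4239, -0.2987, 0.1032]
orientation: [3.024, -0.85, 0.001]
force: [-0.0, -0.9, -0.7]
opening: 0.0246
gripper_force: 0.0
```

Emit:
carry_out(moves=[{"jaw": 0.0,"dx": 0,"dy": 0,"dz": 0,"yaw": 0},{"jaw": 0.0,"dx": 0,"dy": 0,"dz": 0,"yaw": 0},{"jaw": 0.0,"dx": 0,"dy": 0,"dz": 0,"yaw": 0}], grip_force=20)

```text
t: 3.1
tool_pos: [0.4243, -0.2976, 0.1029]
orientation: [-3.023, 0.849, -0.001]
force: [3.7, 5.0, 2.3]
opening: 0.014
gripper_force: 20.0
```

Emit:
carry_out(moves=[{"jaw": 0.0,"dx": 0,"dy": 0,"dz": 0,"yaw": -0.152},{"jaw": 0.0,"dx": 0,"dy": 0,"dz": 0,"yaw": -0.152},{"jaw": 0.0,"dx": 0,"dy": 0,"dz": 0,"yaw": -0.152},{"jaw": 0.0,"dx": 0,"dy": 0,"dz": 0,"yaw": -0.152},{"jaw": 0.0,"dx": 0,"dy": 0,"dz": 0,"yaw": -0.152},{"jaw": 0.0,"dx": 0,"dy": 0,"dz": 0,"yaw": -0.152},{"jaw": 0.0,"dx": 0,"dy": 0,"dz": 0,"yaw": -0.15},{"jaw": 0.0,"dx": 0,"dy": 0,"dz": 0,"yaw": 0}])

```text
t: 4.1
tool_pos: [0.4243, -0.2978, 0.1029]
orientation: [-3.038, -0.798, -0.002]
force: [3.5, 4.8, 1.9]
opening: 0.0142
gripper_force: 20.0
```

Run:
```python
from h import *
goto([.4236,-.298,.102],-61.3);print(read_state()['wrist_torque'])
```

```text
tcp [ 0.4243 -0.2978  0.1029] beta -60.55 tilt 0.09 yaw 0.013 shift now-axes [-0.0007 -0.0002  0.0009] after-yaw axes [-0.0007 -0.0002  0.0009]
[ 0.76612238 -0.5108225  -0.06900866]
```

Emit:
carry_out(moves=[{"jaw": 0.06,"dx": 0,"dy": 0,"dz": 0,"yaw": 0},{"jaw": 0.06,"dx": 0,"dy": 0,"dz": 0,"yaw": 0},{"jaw": 0.06,"dx": 0,"dy": 0,"dz": 0,"yaw": 0},{"jaw": 0.06,"dx": 0,"dy": 0,"dz": 0,"yaw": 0},{"jaw": 0.06,"dx": 0,"dy": 0,"dz": -0.045,"yaw": 0},{"jaw": 0.06,"dx": 0,"dy": 0,"dz": -0.062,"yaw": 0},{"jaw": 0.06,"dx": 0,"dy": 0,"dz": -0.062,"yaw": 0},{"jaw": 0.06,"dx": 0,"dy": 0,"dz": -0.02,"yaw": 0}])

```text
t: 5.1
tool_pos: [0.425, -0.2998, 0.297]
orientation: [3.033, 0.796, 0.007]
force: [0.4, 0.2, -0.9]
opening: 0.06
gripper_force: 0.0
```

Run:
```python
from h import *
goto([.459,.0805,.29],4)
s=snap("side","s1.png");t=snap("top","t1.png")
cv2.imwrite("pics/c4.png",np.hstack([cv2.resize(t[215:290,375:465],(400,333),interpolation=2),cv2.resize(s[110:185,330:420],(400,333),interpolation=2)])[:,:,::-1])
```

```text
tcp [ 0.425  -0.2998  0.297 ] beta -60.58 tilt 0.44 yaw -1.127 shift now-axes [ 0.2164 -0.3146  0.0052] after-yaw axes [0.3771 0.0604 0.0052]
```

View pics/c4.png

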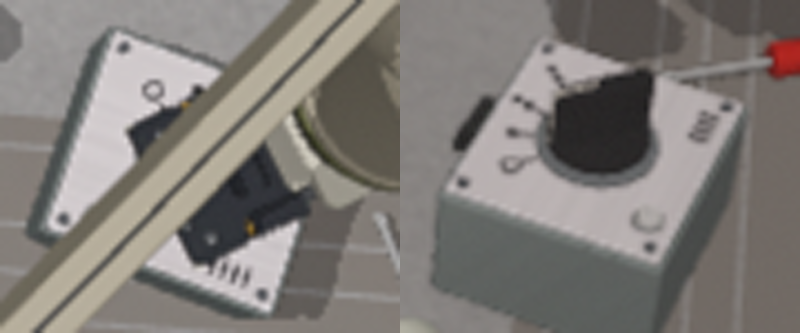

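The side view shows the knob turned so the three-dot row is now clear, but the arm hides it in the top view. I'll check it again after moving away.

Emit:
carry_out(moves=[{"jaw": 0.06,"dx": 0,"dy": 0,"dz": 0,"yaw": -0.161},{"jaw": 0.06,"dx": 0,"dy": 0,"dz": 0,"yaw": -0.161},{"jaw": 0.06,"dx": 0,"dy": 0,"dz": 0,"yaw": -0.161},{"jaw": 0.06,"dx": 0,"dy": 0,"dz": 0,"yaw": -0.161},{"jaw": 0.06,"dx": 0,"dy": 0,"dz": 0,"yaw": -0.161},{"jaw": 0.06,"dx": 0,"dy": 0,"dz": 0,"yaw": -0.161},{"jaw": 0.06,"dx": 0,"dy": 0,"dz": 0,"yaw": -0.161},{"jaw": 0.06,"dx": 0.05,"dy": 0.009,"dz": 0,"yaw": 0}])

```text
t: 6.2
tool_pos: [0.4277, -0.2487, 0.2878]
orientation: [-2.14, -2.293, 0.002]
force: [1.9, 0.4, -0.0]
opening: 0.0597
gripper_force: 0.0
```

Emit:
carry_out(moves=[{"jaw": 0.06,"dx": 0.055,"dy": 0.009,"dz": 0,"yaw": 0},{"jaw": 0.06,"dx": 0.055,"dy": 0.009,"dz": 0,"yaw": 0},{"jaw": 0.06,"dx": 0.055,"dy": 0.009,"dz": 0,"yaw": 0},{"jaw": 0.06,"dx": 0.055,"dy": 0.009,"dz": 0,"yaw": 0},{"jaw": 0.06,"dx": 0.055,"dy": 0.009,"dz": 0,"yaw": 0},{"jaw": 0.06,"dx": 0.05,"dy": 0.006,"dz": 0,"yaw": 0},{"jaw": 0.06,"dx": 0,"dy": 0,"dz": 0,"yaw": 0}])

```text
t: 7.08
tool_pos: [0.4559, 0.0826, 0.2886]
orientation: [-2.134, -2.3, 0.004]
force: [0.3, -0.6, 0.5]
opening: 0.0599
gripper_force: 0.0
```

Run:
```python
from h import *
goto([.459,.0805,.208],4)
s=snap("side","s2.png");t=snap("top","t2.png")
cv2.imwrite("pics/c5.png",np.hstack([cv2.resize(t[215:290,375:465],(400,333),interpolation=2),cv2.resize(s[180:330,300:420],(400,333),interpolation=2)])[:,:,::-1])
```

```text
tcp [0.4559 0.0826 0.2886] beta 4.29 tilt 0.27 yaw 0.005 shift now-axes [-0.0024  0.0033  0.0805] after-yaw axes [-0.0024  0.0033  0.0805]
```

View pics/c5.png

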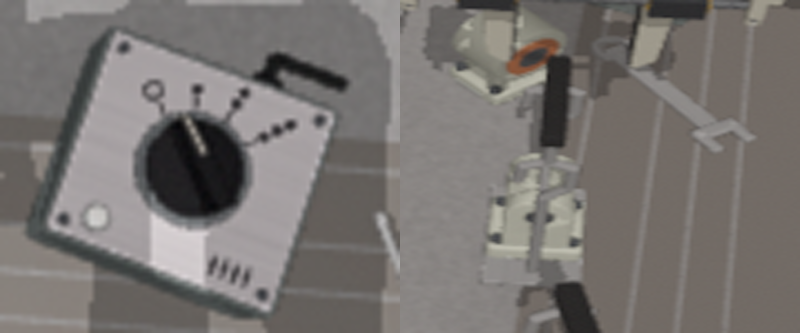

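The pointer now points at the ring, and the fork carrier is unmoved with its bar between the fingers. I'll descend and grip.

Emit:
carry_out(moves=[{"jaw": 0.06,"dx": -0.002,"dy": 0.003,"dz": 0.03,"yaw": 0},{"jaw": 0.06,"dx": 0,"dy": 0,"dz": 0.03,"yaw": 0},{"jaw": 0.06,"dx": 0,"dy": 0,"dz": 0.021,"yaw": 0},{"jaw": 0.06,"dx": 0,"dy": 0,"dz": 0,"yaw": 0},{"jaw": 0.03,"dx": 0,"dy": 0,"dz": 0,"yaw": 0},{"jaw": 0.03,"dx": 0,"dy": 0,"dz": 0,"yaw": 0},{"jaw": 0.0,"dx": 0,"dy": 0,"dz": 0,"yaw": 0},{"jaw": 0.0,"dx": 0,"dy": 0,"dz": 0,"yaw": 0}], grip_force=40)

```text
t: 8.18
tool_pos: [0.4606, 0.0779, 0.2111]
orientation: [2.142, 2.298, 0.001]
force: [-0.3, 0.3, -0.5]
opening: 0.0248
gripper_force: 0.0
```

Emit:
carry_out(moves=[{"jaw": 0.0,"dx": 0,"dy": 0,"dz": 0,"yaw": 0},{"jaw": 0.0,"dx": 0,"dy": 0,"dz": 0,"yaw": 0},{"jaw": 0.0,"dx": 0,"dy": 0,"dz": 0,"yaw": 0},{"jaw": 0.0,"dx": 0,"dy": 0,"dz": 0,"yaw": 0}])

```text
t: 8.68
tool_pos: [0.4604, 0.078, 0.2108]
orientation: [2.142, 2.298, 0.0]
force: [-0.6, 0.9, 1.5]
opening: 0.0135
gripper_force: 40.0
```

Emit:
carry_out(moves=[{"jaw": 0.0,"dx": 0,"dy": 0,"dz": -0.02,"yaw": 0},{"jaw": 0.0,"dx": 0,"dy": 0,"dz": -0.025,"yaw": 0},{"jaw": 0.0,"dx": 0,"dy": 0,"dz": -0.025,"yaw": 0},{"jaw": 0.0,"dx": 0,"dy": 0,"dz": -0.02,"yaw": 0},{"jaw": 0.0,"dx": 0,"dy": 0,"dz": 0,"yaw": 0.04},{"jaw": 0.0,"dx": 0,"dy": 0,"dz": 0,"yaw": 0.04},{"jaw": 0.0,"dx": 0,"dy": 0,"dz": 0,"yaw": 0}])

```text
t: 9.55
tool_pos: [0.4601, 0.0779, 0.3001]
orientation: [-2.232, -2.21, 0.001]
force: [-0.0, -0.9, -4.2]
opening: 0.0136
gripper_force: 40.0
```

Run:
```python
from h import *
goto([.625,.13,.302],-.5)
print(read_state()['force'])
s=snap("side","s3.png");t=snap("top","t3.png")
cv2.imwrite("pics/c6.png",cv2.resize(s[150:330,260:440],(600,600),interpolation=2)[:,:,::-1])
```

```text
tcp [0.4601 0.0779 0.3001] beta -0.56 tilt 0.07 yaw -0.001 shift now-axes [ 0.0537  0.1643 -0.0021] after-yaw axes [ 0.0535  0.1644 -0.0021]
[-0.03900675 -0.88134636 -4.20008748]
```

View pics/c6.png

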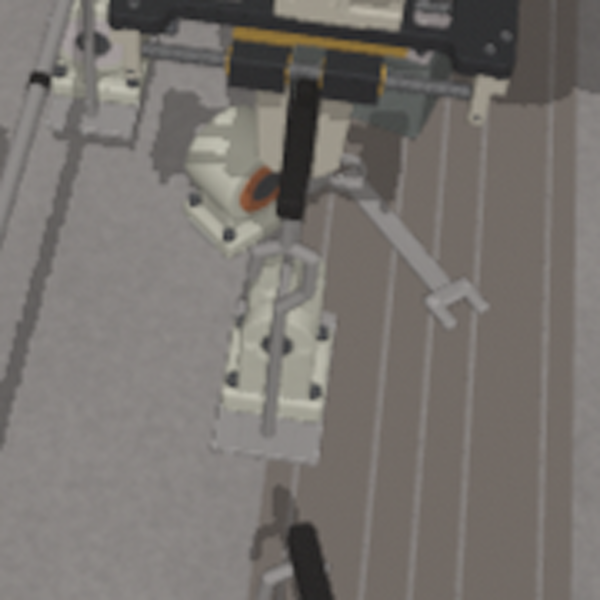

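The carrier is lifted and upright, held at the bar's middle. I'll move it over the rail on the free left part.

Emit:
carry_out(moves=[{"jaw": 0.0,"dx": 0.015,"dy": 0.02,"dz": 0,"yaw": 0},{"jaw": 0.0,"dx": 0.02,"dy": 0.03,"dz": 0,"yaw": 0},{"jaw": 0.0,"dx": 0.019,"dy": 0.03,"dz": 0,"yaw": 0},{"jaw": 0.0,"dx": 0,"dy": 0.03,"dz": -0.002,"yaw": 0},{"jaw": 0.0,"dx": 0,"dy": 0.03,"dz": 0,"yaw": 0},{"jaw": 0.0,"dx": 0,"dy": 0.024,"dz": 0,"yaw": 0},{"jaw": 0.0,"dx": 0,"dy": 0,"dz": 0,"yaw": 0},{"jaw": 0.0,"dx": 0,"dy": 0,"dz": 0,"yaw": 0}])

```text
t: 10.65
tool_pos: [0.6238, 0.1303, 0.3015]
orientation: [-2.231, -2.21, 0.003]
force: [-3.2, -0.8, -6.1]
opening: 0.0139
gripper_force: 40.0
```

Run:
```python
from h import *
goto([.625,.13,.2533],-.5)
print(read_state()['force'])
s=snap("side","s4.png");t=snap("top","t4.png")
cv2.imwrite("pics/c7.png",np.hstack([cv2.resize(s[150:330,210:330],(400,600),interpolation=2),cv2.resize(t[110:230,210:290],(400,600),interpolation=2)])[:,:,::-1])
```

```text
tcp [0.6238 0.1303 0.3015] beta -0.55 tilt 0.15 yaw -0.001 shift now-axes [-0.0003  0.0013  0.0482] after-yaw axes [-0.0003  0.0013  0.0482]
[-3.16883911 -0.81107935 -6.14290707]
```

View pics/c7.png

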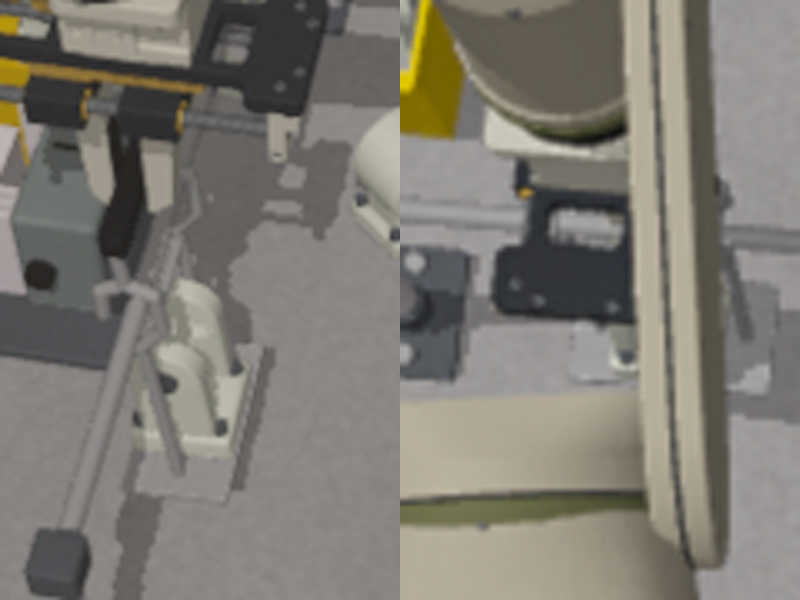

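Run:
```python
from h import *
o=np.array([.6238,.1328,.0907])
f=lambda p:((p-[210,150])*600/180).round(0)
for n,d in dict(hookN=(0,.04,.19),hookF=(0,-.04,.19),tipN=(.014,.04,.162),stembotN=(0,.04,.006),barN=(0,.044,.226),barF=(0,-.044,.226),tr1=(-.032,.055,0),tr2=(.032,.055,0),tr3=(-.032,-.055,0)).items():
    print(n,f(proj("side",o+d)))
print('done',read_state()['force'],read_state()['wrist_torque'])
```

```text
hookN [116. 284.]
hookF [153. 165.]
tipN [ 95. 312.]
stembotN [145. 466.]
barN [108. 248.]
barF [149. 115.]
tr1 [193. 501.]
tr2 [ 87. 485.]
tr3 [230. 346.]
done [-2.78601412 -1.31661807 -6.43747543] [-0.0525931   0.92011684 -0.04090521]
```

The carrier is pitched about 5° and there is a −3 N force in x. It was held too high, so the stem, which runs centrally below the jog, touched the rail. I'll back off, lower it until the tips just clear the rail, and go forward again.

Emit:
carry_out(moves=[{"jaw": 0.0,"dx": 0,"dy": -0.008,"dz": 0,"yaw": 0},{"jaw": 0.0,"dx": 0,"dy": 0,"dz": 0.007,"yaw": 0},{"jaw": 0.0,"dx": 0,"dy": 0,"dz": 0.007,"yaw": 0},{"jaw": 0.0,"dx": 0,"dy": 0.004,"dz": 0,"yaw": 0},{"jaw": 0.0,"dx": 0,"dy": 0.004,"dz": 0,"yaw": 0},{"jaw": 0.0,"dx": 0,"dy": 0.004,"dz": 0,"yaw": 0},{"jaw": 0.0,"dx": 0,"dy": 0,"dz": 0,"yaw": 0},{"jaw": 0.0,"dx": 0,"dy": 0,"dz": 0,"yaw": 0}])

```text
t: 11.75
tool_pos: [0.6273, 0.1303, 0.2872]
orientation: [-2.23, -2.208, 0.007]
force: [-7.8, -0.1, -6.4]
opening: 0.0139
gripper_force: 40.0
```

Run:
```python
from h import *
goto([.627,.13,.2533],-.5)
print(read_state()['force'],read_state()['wrist_torque'])
s=snap("side","s5.png")
cv2.imwrite("pics/c8.png",cv2.resize(s[180:310,220:310],(554,800*1)[:2] if 0 else (415,600),interpolation=2)[:,:,::-1])
```

```text
tcp [0.6273 0.1303 0.2872] beta -0.57 tilt 0.32 yaw -0.001 shift now-axes [-0.0002 -0.0001  0.0339] after-yaw axes [-0.0002 -0.0001  0.0339]
[-7.77847563 -0.10276695 -6.35282747] [-0.07296681  1.83403147 -0.07332577]
```

View pics/c8.png

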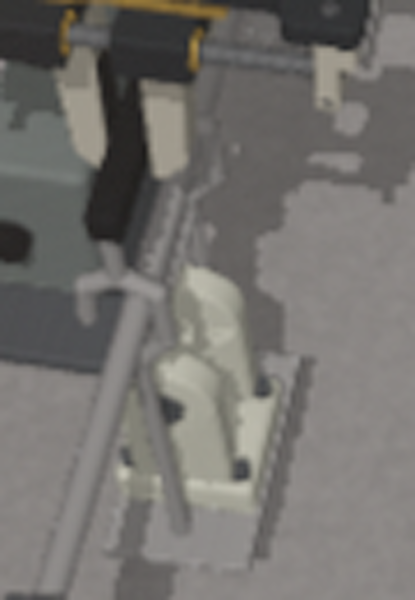

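The tips look past the rail, and the stem's jog still leans on it. I'll lower gently so the hooks settle.

Emit:
carry_out(moves=[{"jaw": 0.0,"dx": 0,"dy": 0,"dz": 0.003,"yaw": 0},{"jaw": 0.0,"dx": 0,"dy": 0,"dz": 0.003,"yaw": 0},{"jaw": 0.0,"dx": 0,"dy": 0,"dz": 0.003,"yaw": 0},{"jaw": 0.0,"dx": 0,"dy": 0,"dz": 0,"yaw": 0}])

```text
t: 12.3
tool_pos: [0.6294, 0.1302, 0.2796]
orientation: [2.232, 2.21, 0.001]
force: [0.3, 0.3, -4.3]
opening: 0.0135
gripper_force: 40.0
```

Emit:
carry_out(moves=[{"jaw": 0.0,"dx": 0,"dy": 0,"dz": 0.005,"yaw": 0},{"jaw": 0.0,"dx": 0,"dy": 0,"dz": 0.005,"yaw": 0},{"jaw": 0.0,"dx": 0,"dy": 0,"dz": 0.005,"yaw": 0},{"jaw": 0.0,"dx": 0,"dy": 0,"dz": 0.004,"yaw": 0},{"jaw": 0.0,"dx": 0,"dy": 0,"dz": 0,"yaw": 0}])

```text
t: 12.92
tool_pos: [0.6286, 0.1302, 0.26]
orientation: [-2.232, -2.21, 0.001]
force: [-0.4, -0.2, -4.4]
opening: 0.0138
gripper_force: 40.0
```

Run:
```python
from h import *
goto([.627,.13,.2533],-.5)
print(read_state()['force'],read_state()['wrist_torque'])
s=snap("side","s6.png")
cv2.imwrite("pics/c9.png",cv2.resize(s[180:310,220:310],(415,600),interpolation=2)[:,:,::-1])
```

```text
tcp [0.6286 0.1302 0.26  ] beta -0.57 tilt 0.06 yaw -0.001 shift now-axes [-0.0002 -0.0016  0.0067] after-yaw axes [-0.0002 -0.0016  0.0067]
[-0.42342617 -0.21703493 -4.35057473] [-0.0885396  -0.12276785  0.03676703]
```

Emit:
carry_out(moves=[{"jaw": 0.0,"dx": 0,"dy": 0,"dz": 0.003,"yaw": 0},{"jaw": 0.0,"dx": 0,"dy": 0,"dz": 0.003,"yaw": 0},{"jaw": 0.0,"dx": 0,"dy": 0,"dz": 0.001,"yaw": 0},{"jaw": 0.0,"dx": 0,"dy": 0,"dz": 0,"yaw": 0}])

```text
t: 13.48
tool_pos: [0.6293, 0.1303, 0.2552]
orientation: [2.232, 2.21, 0.002]
force: [-2.3, -0.2, 5.0]
opening: 0.0136
gripper_force: 40.0
```

Rail contact is made, so I'll open slightly to let it hang upright and then look.

Emit:
carry_out(moves=[{"jaw": 0.03,"dx": 0,"dy": 0,"dz": 0,"yaw": 0},{"jaw": 0.03,"dx": 0,"dy": 0,"dz": 0,"yaw": 0},{"jaw": 0.03,"dx": 0,"dy": 0,"dz": 0,"yaw": 0},{"jaw": 0.03,"dx": 0,"dy": -0.004,"dz": 0,"yaw": 0},{"jaw": 0.03,"dx": 0,"dy": 0,"dz": 0,"yaw": 0},{"jaw": 0.03,"dx": 0,"dy": 0,"dz": 0,"yaw": 0}])

```text
t: 14.22
tool_pos: [0.6249, 0.1303, 0.2537]
orientation: [2.232, 2.21, 0.0]
force: [-0.2, -0.2, 0.2]
opening: 0.0298
gripper_force: 0.0
```

Run:
```python
from h import *
goto([.6235,.13,.2533],-.5)
print(read_state()['force'])
s=snap("side","s7.png")
cv2.imwrite("pics/c10.png",cv2.resize(s[180:310,220:310],(415,600),interpolation=2)[:,:,::-1])
o=np.array([.6235,.1328,.0425]);f=lambda p:((p-[220,180])*600/130).round(0)
for n,d in dict(hookN=(0,.04,.19),stembotN=(0,.04,.006),barN=(0,.044,.226),tr1=(-.032,.055,0),tr2=(.032,.055,0)).items():
    print(n,f(proj("side",o+d)))
```

```text
tcp [0.6249 0.1303 0.2537] beta -0.57 tilt 0.01 yaw -0.001 shift now-axes [-0.0003 -0.0014  0.0004] after-yaw axes [-0.0003 -0.0014  0.0004]
[-0.24385988 -0.17729708  0.22110626]
hookN [127. 329.]
stembotN [163. 561.]
barN [116. 283.]
tr1 [228. 609.]
tr2 [ 86. 587.]
```

View pics/c10.png

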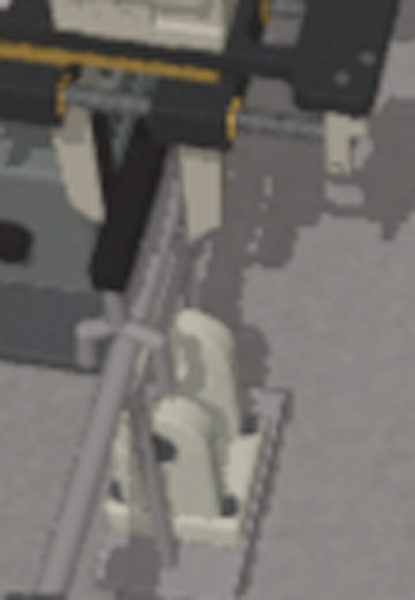

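The carrier hangs by both hooks, nearly upright: near hook apex at (120,325), stem foot at (170,562). I'm now at the picture limit, so the rest is by numbers only. I'll close lightly and slide.

Emit:
carry_out(moves=[{"jaw": 0.03,"dx": 0,"dy": -0.0015,"dz": 0,"yaw": 0},{"jaw": 0.0,"dx": 0,"dy": 0,"dz": 0,"yaw": 0},{"jaw": 0.0,"dx": 0,"dy": 0,"dz": 0,"yaw": 0},{"jaw": 0.0,"dx": 0,"dy": 0,"dz": 0,"yaw": 0},{"jaw": 0.0,"dx": 0,"dy": 0,"dz": 0,"yaw": 0},{"jaw": 0.0,"dx": 0,"dy": 0,"dz": 0,"yaw": 0},{"jaw": 0.0,"dx": 0,"dy": 0,"dz": 0,"yaw": 0}], grip_force=12)

```text
t: 15.15
tool_pos: [0.6237, 0.1303, 0.254]
orientation: [2.232, 2.21, 0.001]
force: [3.7, 0.2, 1.3]
opening: 0.0142
gripper_force: 12.0
```

Emit:
carry_out(moves=[{"jaw": 0.0,"dx": -0.006,"dy": 0,"dz": 0,"yaw": 0},{"jaw": 0.0,"dx": -0.012,"dy": 0,"dz": 0,"yaw": 0},{"jaw": 0.0,"dx": -0.015,"dy": 0,"dz": 0,"yaw": 0},{"jaw": 0.0,"dx": -0.015,"dy": 0,"dz": 0,"yaw": 0},{"jaw": 0.0,"dx": -0.015,"dy": 0,"dz": 0,"yaw": 0},{"jaw": 0.0,"dx": -0.015,"dy": 0,"dz": 0,"yaw": 0},{"jaw": 0.0,"dx": -0.012,"dy": 0,"dz": 0,"yaw": 0},{"jaw": 0.0,"dx": 0,"dy": 0,"dz": 0,"yaw": 0}])

```text
t: 16.15
tool_pos: [0.6226, 0.0388, 0.2541]
orientation: [2.233, 2.208, -0.001]
force: [2.4, -4.6, 3.7]
opening: 0.014
gripper_force: 12.0
```

Run:
```python
from h import *
goto([.6235,-.0225,.254],-.5)
print(read_state()['force'])
s=snap("side","s8.png");
# expected near end of bar for carrier y = tcp+dy
st=read_state()['tool_pos']
for dy in(-.01,0,.0025,.01):
    p=np.array([.6235,st[1]+dy+.044,.2605]);print(dy,proj("side",p).round(1),proj("side",p+[0,0,.016]).round(1))
m=(s.max(2)<60).astype(np.uint8)
for v in range(180,250,3):
    c=np.flatnonzero(m[v,235:300])+235;print(v,(c.min(),c.max(),len(c)) if len(c) else '')
```

```text
tcp [0.6226 0.0388 0.2541] beta -0.66 tilt 0.09 yaw -0.003 shift now-axes [-0.0613  0.0016  0.0002] after-yaw axes [-0.0613  0.0015  0.0002]
[ 2.42158237 -4.58877089  3.71925935]
-0.01 [259.2 198.3] [258.6 192.6]
0 [258.  202.4] [257.3 196.8]
0.0025 [257.6 203.4] [257.  197.8]
0.01 [256.7 206.6] [256.1 201. ]
180 (np.int64(259), np.int64(266), 8)
183 (np.int64(260), np.int64(266), 7)
186 (np.int64(260), np.int64(266), 7)
189 (np.int64(259), np.int64(266), 8)
192 (np.int64(257), np.int64(265), 9)
195 (np.int64(237), np.int64(264), 14)
198 (np.int64(255), np.int64(263), 9)
201 (np.int64(256), np.int64(262), 7)
204 
207 
210 
213 
216 
219 
222 (np.int64(252), np.int64(252), 1)
225 
228 
231 
234 
237 (np.int64(245), np.int64(245), 1)
240 
243 
246 
249
```

Emit:
carry_out(moves=[{"jaw": 0.0,"dx": -0.006,"dy": 0,"dz": 0,"yaw": 0},{"jaw": 0.0,"dx": -0.012,"dy": 0,"dz": 0,"yaw": 0},{"jaw": 0.0,"dx": -0.014,"dy": 0,"dz": 0,"yaw": 0},{"jaw": 0.0,"dx": -0.014,"dy": 0,"dz": 0,"yaw": 0},{"jaw": 0.0,"dx": -0.01,"dy": 0,"dz": 0,"yaw": 0},{"jaw": 0.0,"dx": -0.005,"dy": 0,"dz": 0,"yaw": 0},{"jaw": 0.0,"dx": 0,"dy": 0,"dz": 0,"yaw": 0},{"jaw": 0.0,"dx": 0,"dy": 0,"dz": 0,"yaw": 0}])

```text
t: 17.2
tool_pos: [0.622, -0.0204, 0.2539]
orientation: [2.232, 2.21, 0.001]
force: [2.9, 0.2, 5.2]
opening: 0.0144
gripper_force: 12.0
```

Emit:
carry_out(moves=[{"jaw": 0.04,"dx": 0,"dy": 0,"dz": 0,"yaw": 0},{"jaw": 0.04,"dx": 0,"dy": 0,"dz": 0,"yaw": 0},{"jaw": 0.04,"dx": 0,"dy": 0,"dz": 0,"yaw": 0},{"jaw": 0.04,"dx": 0,"dy": 0,"dz": 0,"yaw": 0},{"jaw": 0.04,"dx": 0,"dy": 0,"dz": -0.02,"yaw": 0},{"jaw": 0.04,"dx": 0,"dy": 0,"dz": -0.04,"yaw": 0},{"jaw": 0.04,"dx": 0,"dy": 0,"dz": -0.04,"yaw": 0},{"jaw": 0.04,"dx": 0,"dy": 0,"dz": 0,"yaw": 0}])

```text
t: 18.2
tool_pos: [0.6236, -0.0209, 0.3604]
orientation: [2.227, 2.205, 0.009]
force: [0.5, -0.0, 0.5]
opening: 0.04
gripper_force: 0.0
```

Run:
```python
from h import *
goto([.424,-.298,.33],-61.3)
s=snap("side","s9.png");m=((s.max(2)<60)*1).astype(np.uint8)
n,l,st,c=cv2.connectedComponentsWithStats(m[110:230,225:320])
for i in range(1,n):
    if st[i,4]>25:print(st[i]+[225,110,0,0,0],c[i]+[225,110])
for y in(-.0205,-.03,-.01):
    o=np.array([.6235,y,.2685]);print(y,proj("side",o),proj("side",o+[0,.044,-.008]),proj("side",o+[0,-.044,.008]))
```

```text
tcp [ 0.6236 -0.0209  0.3604] beta -0.57 tilt 0.54 yaw 1.06 shift now-axes [-0.2791 -0.1971  0.0288] after-yaw axes [-0.3084  0.1471  0.0288]
[255 110   3  15  30] [256.03333333 116.2       ]
[263 144  15  36 273] [270.32600733 162.02564103]
-0.0205 [269.66129564 159.30814797] [265.00630377 178.59641271] [274.1168302  140.84634767]
-0.03 [270.68511324 155.87569633] [266.08165462 174.96844364] [275.09248936 137.59619705]
-0.01 [268.51512466 163.15080162] [263.80209575 182.65911418] [273.02487263 144.48391566]
```

Emit:
carry_out(moves=[{"jaw": 0.06,"dx": -0.046,"dy": -0.033,"dz": 0,"yaw": 0},{"jaw": 0.06,"dx": -0.046,"dy": -0.033,"dz": 0,"yaw": 0},{"jaw": 0.06,"dx": -0.046,"dy": -0.033,"dz": 0,"yaw": 0},{"jaw": 0.06,"dx": -0.046,"dy": -0.033,"dz": 0,"yaw": 0},{"jaw": 0.06,"dx": -0.046,"dy": -0.033,"dz": 0,"yaw": 0},{"jaw": 0.06,"dx": -0.046,"dy": -0.033,"dz": 0.03,"yaw": 0},{"jaw": 0.06,"dx": 0,"dy": 0,"dz": 0,"yaw": 0.152},{"jaw": 0.06,"dx": 0,"dy": 0,"dz": 0,"yaw": 0.152}])

```text
t: 19.25
tool_pos: [0.4207, -0.294, 0.3229]
orientation: [-2.546, -1.836, 0.001]
force: [-1.0, 0.9, 0.3]
opening: 0.06
gripper_force: 0.0
```

Emit:
carry_out(moves=[{"jaw": 0.06,"dx": 0,"dy": 0,"dz": 0,"yaw": 0.152},{"jaw": 0.06,"dx": 0,"dy": 0,"dz": 0,"yaw": 0.152},{"jaw": 0.06,"dx": 0,"dy": 0,"dz": 0,"yaw": 0.152},{"jaw": 0.06,"dx": 0,"dy": 0,"dz": 0,"yaw": 0.152},{"jaw": 0.06,"dx": 0,"dy": 0,"dz": 0,"yaw": 0.148},{"jaw": 0.06,"dx": 0,"dy": 0,"dz": 0,"yaw": 0},{"jaw": 0.06,"dx": 0,"dy": 0,"dz": 0,"yaw": 0}])

```text
t: 20.12
tool_pos: [0.4218, -0.2934, 0.3239]
orientation: [-3.042, -0.783, 0.001]
force: [0.9, -0.5, 0.0]
opening: 0.0601
gripper_force: 0.0
```

Run:
```python
from h import *
goto([.424,-.298,.103],-60.9)
for nm,b in(("side",(225,110,320,230)),("top",(285,140,360,180))):
    s=snap(nm,nm+"10.png");m=((s.max(2)<60)*1).astype(np.uint8)
    n,l,st,c=cv2.connectedComponentsWithStats(m[b[1]:b[3],b[0]:b[2]])
    for i in range(1,n):
        if st[i,4]>25:
            print(nm,st[i]+[b[0],b[1],0,0,0],c[i]+b[:2], onz(nm,*(c[i]+b[:2]),.2765 if nm=="top" else .27).round(4))
            x0=st[i,0]+b[0];x1=x0+st[i,2]-1;v=c[i][1]+b[1]
            if nm=="top":print(onz(nm,x0-.5,v,.2765),onz(nm,x1+.5,v,.2765))
```

```text
tcp [ 0.4218 -0.2934  0.3239] beta -61.12 tilt 0.05 yaw -0.004 shift now-axes [-2.000e-04  5.300e-03  2.209e-01] after-yaw axes [-2.000e-04  5.300e-03  2.209e-01]
side [282 110   8   9  56] [285.08928571 113.60714286] [ 0.6194 -0.1562  0.27  ]
side [263 144  15  36 272] [270.30882353 162.12867647] [ 0.6203 -0.0119  0.27  ]
side [249 210   8  20  39] [252.56410256 218.23076923] [0.6223 0.1273 0.27  ]
top [301 149  37  14 251] [318.8247012  155.86055777] [ 0.6207 -0.0165  0.2765]
[0.61768278 0.02727981 0.2765    ] [ 0.6238563  -0.06117829  0.2765    ]
```

Run:
```python
from h import *
t=cv2.imread("pics/top0.png").astype(int).max(2);s=cv2.imread("pics/side0.png").astype(int).max(2)
print(t[156:165,314:330]);print(s[166:182,264:280])
# bar on bench reference & now, top rows
k=cv2.imread("pics/top10.png").astype(int).max(2);print(k[148:164,298:342:1][::3])
```

```text
[[ 66  66  70  73  79  82  78  79  86  86  86  88  87  88  88  87]
 [ 79  74  73  72  67  64  64  65  66  63  63  69  67  67  74  72]
 [139 122 117 111  81  40  34  37  57  80  80  80  80  74  73  72]
 [158 157 157 155 122  47  24  33  85 146 145 142 139 122 118 116]
 [163 164 165 163 113  45  31  48 110 160 161 159 158 157 157 156]
 [143 146 149 146  96  37  27  45 108 159 162 163 162 164 164 164]
 [123 126 128 121  74  32  28  41  96 138 142 142 144 145 147 148]
 [148 147 144 128 119  83  78  82 111 119 123 125 127 127 129 128]
 [152 150 151 149 151 152 152 150 151 152 152 152 150 149 147 132]]
[[136 136 136 136 136 134 132 129 132 140 140 132 118 120 145 159]
 [135 135 135 136 136 135 129 124 136 141 137 128 112 110 135 148]
 [136 136 138 138 137 136 130 127 138 140 137 124 112 131 157 147]
 [138 140 140 139 138 135 129 132 140 140 133 117  97 109 126 123]
 [138 139 140 139 138 131 125 135 141 138 130 110  84  80  80  92]
 [137 137 137 136 131 108  86  95 100 110 117 103  80  79  79  92]
 [135 136 136 136 120  71  44  43  47  63  80  90  85  73  73 107]
 [135 136 136 136 114  49  
[... 975 characters left out ...]
2  32  34  32  31  31  30  29  29  31  30
   29  29  30  30  31  31  30  33  30  33  33  31  32  37  37  41  44  45
   45  55  57  72  86  53  53  67]
 [144 146 141  99  42  22  17  24  22  23  22  21  24  26  24  25  29  28
   27  29  31  34  34  34  34  36  35  33  34  33  33  34  33  33  33  33
   34  33  32  36  72  52  61  67]
 [138 140 142 145 156 150 118  99 115 120 122 123 124 120 123 124 124 125
  126 124  82  33  24  35  76  98 100  98  96  80  77  63  62  62  61  51
   40  28  38  71 104  95  92  90]
 [148 149 149 140 156 148 114 116 127 127 148 162 186 184 180 177 159 139
  148 128 119  80  83  84 110 119 122 122 123 135 134 130 126 116 115 110
  116 123 111  99 110 112 111 113]]
```

The bar centre is 2.5–5 mm from the band, so the y position is fine. One more check: the hanging tilt, from the casting's position against its position on the bench.

Run:
```python
from h import *
def cream(f,b):
    s=cv2.imread("pics/"+f)[:,:,::-1].astype(int);c=s[b[1]:b[3],b[0]:b[2]]
    m=((c[...,0]-c[...,2]>14)&(c[...,1]-c[...,2]>10)&(c.min(2)>60)).astype(np.uint8)
    n,l,st,ce=cv2.connectedComponentsWithStats(cv2.morphologyEx(m,cv2.MORPH_CLOSE,np.ones((3,3))))
    i=1+np.argmax(st[1:,4]);print(f,st[i]+[b[0],b[1],0,0,0],ce[i]+b[:2]);return l==i,st[i]+[b[0],b[1],0,0,0],ce[i]+b[:2]
a=cream("side0.png",(322,243,360,305));h=cream("side10.png",(235,170,320,260))
for z in (.02,.06):
    w=onz("side",*a[2],z);d=Ro.from_euler('z',-4,degrees=True).apply(w-[.459,.0805,0])
    for tilt in(0,.05,.1):
        # pivot at rail
        v=Ro.from_euler('y',-tilt).apply(d-[0,0,.1825])+[.6235,-.017,.225];print(z,tilt,d.round(4),proj("side",v).round(1))
```

```text
side0.png [327 274   4  10  22] [328.36363636 278.36363636]
side10.png [282 219   5  10  21] [283.95238095 223.76190476]
0.02 0 [ 0.0258 -0.0053  0.02  ] [263.5 220.8]
0.02 0.05 [ 0.0258 -0.0053  0.02  ] [260.  219.9]
0.02 0.1 [ 0.0258 -0.0053  0.02  ] [256.5 219. ]
0.06 0 [0.0257 0.0186 0.06  ] [260.  218.3]
0.06 0.05 [0.0257 0.0186 0.06  ] [257.3 217.6]
0.06 0.1 [0.0257 0.0186 0.06  ] [254.5 216.7]
```

Run:
```python
from h import *
def cream(f,b):
    c=cv2.imread("pics/"+f)[b[1]:b[3],b[0]:b[2]].astype(int)
    m=((c[...,2]>165)&(c[...,2]-c[...,0]>6)).astype(np.uint8)
    for r in m[::2]:print(''.join('#' if x else '.' for x in r))
    p=np.argwhere(m)[:,::-1]+b[:2];print(f,p.mean(0),np.percentile(p,[2,98],axis=0))
cream("side0.png",(320,240,362,310));cream("side10.png",(240,165,310,250))
```

```text
..........................................
..........................................
..........................................
..........................................
..........................................
...................##.....................
..........................................
..........................................
..........................................
..........................................
..................#.......................
..................##......................
.................###......................
...................##.....................
................####......................
................####......###.............
..............######.....####.............
........###.................##............
........###......................#........
........###................##...##........
.......####...............#####.##........
.......###......................##........
................................##........
.................................#........
..........................................
.......##########........
[... 2888 characters left out ...]
.............................#########............................
......................................######..........................
......................................................................
......................................................................
......................................................................
......................................................................
......................................................................
......................................................................
......................................................................
side10.png [280.12068966 210.8908046 ] [[260. 174.]
 [299. 235.]]
```

Run:
```python
from h import *
for px,obs in(((327,291),(259,231)),((353.5,293),(283.5,235))):
    w=onz("side",*px,.014);d=Ro.from_euler('z',-4,degrees=True).apply(w-[.459,.0805,0])
    for tilt in(-.05,0,.05):
        v=Ro.from_euler('y',-tilt).apply(d-[0,0,.1825])+[.6235,-.017,.225];print(tilt,d.round(4),proj("side",v).round(1),obs)
```

```text
-0.05 [0.0266 0.0226 0.014 ] [264.3 233. ] (259, 231)
0 [0.0266 0.0226 0.014 ] [260.6 232.2] (259, 231)
0.05 [0.0266 0.0226 0.014 ] [256.9 231.3] (259, 231)
-0.05 [-0.0305  0.0221  0.014 ] [289.3 235.5] (283.5, 235)
0 [-0.0305  0.0221  0.014 ] [285.6 235.4] (283.5, 235)
0.05 [-0.0305  0.0221  0.014 ] [282.  235.3] (283.5, 235)
```

The tilt is about 0.025 rad and the carrier is within a few mm of the band. Next is the selector.

Emit:
carry_out(moves=[{"jaw": 0.06,"dx": 0,"dy": 0.005,"dz": 0.06,"yaw": 0},{"jaw": 0.06,"dx": 0,"dy": 0,"dz": 0.06,"yaw": 0},{"jaw": 0.06,"dx": 0,"dy": 0,"dz": 0.05,"yaw": 0},{"jaw": 0.06,"dx": 0,"dy": 0,"dz": 0.03,"yaw": 0},{"jaw": 0.06,"dx": 0,"dy": 0,"dz": 0.021,"yaw": 0},{"jaw": 0.06,"dx": 0,"dy": 0,"dz": 0,"yaw": 0},{"jaw": 0.0,"dx": 0,"dy": 0,"dz": 0,"yaw": 0},{"jaw": 0.0,"dx": 0,"dy": 0,"dz": 0,"yaw": 0}], grip_force=20)

```text
t: 21.22
tool_pos: [0.4252, -0.2987, 0.105]
orientation: [3.042, 0.778, 0.002]
force: [-1.1, -0.2, 0.9]
opening: 0.0445
gripper_force: 0.0
```

Emit:
carry_out(moves=[{"jaw": 0.0,"dx": 0,"dy": 0,"dz": 0,"yaw": 0},{"jaw": 0.0,"dx": 0,"dy": 0,"dz": 0,"yaw": 0},{"jaw": 0.0,"dx": 0,"dy": 0,"dz": 0,"yaw": 0},{"jaw": 0.0,"dx": 0,"dy": 0,"dz": 0,"yaw": 0},{"jaw": 0.0,"dx": 0,"dy": 0,"dz": 0,"yaw": 0}])

```text
t: 21.85
tool_pos: [0.4243, -0.2978, 0.1035]
orientation: [-3.043, -0.778, 0.0]
force: [-2.5, 3.0, 4.1]
opening: 0.0137
gripper_force: 20.0
```

Emit:
carry_out(moves=[{"jaw": 0.0,"dx": 0,"dy": 0,"dz": 0,"yaw": 0.15},{"jaw": 0.0,"dx": 0,"dy": 0,"dz": 0,"yaw": 0.15},{"jaw": 0.0,"dx": 0,"dy": 0,"dz": 0,"yaw": 0.15},{"jaw": 0.0,"dx": 0,"dy": 0,"dz": 0,"yaw": 0.15},{"jaw": 0.0,"dx": 0,"dy": 0,"dz": 0,"yaw": 0.15},{"jaw": 0.0,"dx": 0,"dy": 0,"dz": 0,"yaw": 0.15},{"jaw": 0.0,"dx": 0,"dy": 0,"dz": 0,"yaw": 0.15},{"jaw": 0.0,"dx": 0,"dy": 0,"dz": 0,"yaw": 0}])

```text
t: 22.85
tool_pos: [0.4243, -0.2975, 0.1035]
orientation: [-3.022, 0.855, 0.001]
force: [-2.8, 4.2, 5.3]
opening: 0.0142
gripper_force: 20.0
```

Emit:
carry_out(moves=[{"jaw": 0.06,"dx": 0,"dy": 0,"dz": 0,"yaw": 0},{"jaw": 0.06,"dx": 0,"dy": 0,"dz": 0,"yaw": 0},{"jaw": 0.06,"dx": 0,"dy": 0,"dz": 0,"yaw": 0},{"jaw": 0.06,"dx": 0,"dy": 0,"dz": 0,"yaw": 0},{"jaw": 0.06,"dx": 0,"dy": 0,"dz": -0.04,"yaw": 0},{"jaw": 0.06,"dx": 0,"dy": 0,"dz": -0.06,"yaw": 0},{"jaw": 0.06,"dx": 0,"dy": 0,"dz": -0.06,"yaw": 0},{"jaw": 0.06,"dx": 0,"dy": 0,"dz": 0,"yaw": 0}])

```text
t: 23.85
tool_pos: [0.4267, -0.3, 0.27]
orientation: [3.019, -0.851, 0.016]
force: [-0.8, 0.7, -0.5]
opening: 0.06
gripper_force: 0.0
```

Emit:
carry_out(moves=[{"jaw": 0.06,"dx": 0,"dy": 0.06,"dz": 0,"yaw": 0},{"jaw": 0.06,"dx": 0,"dy": 0.06,"dz": 0,"yaw": 0},{"jaw": 0.06,"dx": 0,"dy": 0.06,"dz": 0,"yaw": 0},{"jaw": 0.06,"dx": 0,"dy": 0.06,"dz": 0,"yaw": 0},{"jaw": 0.06,"dx": 0,"dy": 0,"dz": 0,"yaw": 0},{"jaw": 0.06,"dx": 0,"dy": 0,"dz": 0,"yaw": 0}])

```text
t: 24.6
tool_pos: [0.299, -0.5022, 0.2621]
orientation: [-3.022, 0.853, 0.001]
force: [0.5, -0.1, 0.4]
opening: 0.0603
gripper_force: 0.0
```

Run:
```python
from h import *
s=snap("side","s11.png");t=snap("top","t11.png")
t0=cv2.imread("pics/top0.png")[:,:,::-1];t2=cv2.imread("pics/t2.png")[:,:,::-1]
r=np.s_[240:265,406:432]
print('knob diff vs start(2 dots)',np.abs(t[r].astype(int)-t0[r]).mean(),'vs ring',np.abs(t[r].astype(int)-t2[r]).mean())
g=t[r].max(2);
for nm,i in(("now",t),("start",t0),("ring",t2)):
    k=i[246:260,412:427].max(2);p=np.argwhere(k>110)[:,::-1]+[412,246];print(nm,p.mean(0) if len(p) else None,len(p))
k=np.abs(t[145:170,290:345].astype(int)-cv2.imread("pics/top10.png")[145:170,290:345,::-1]).mean();print('carrier moved diff',k,read_state()['tool_pos'])
```

```text
knob diff vs start(2 dots) 1.1435897435897435 vs ring 18.92153846153846
now [424.  247.5] 10
start [424.  247.5] 10
ring [419.5 247. ] 2
carrier moved diff 0.8804848484848485 [ 0.29985078 -0.50160788  0.26288555]
```

The knob matches the starting two-dot picture, and the carrier has not moved. I'll hand in.

```bash
python3 -c "
from plant import *
print(close_job())"
```

```text
the job is handed in; nothing more can be done
None
```

The job is handed in (no verdict was returned): the fork carrier hangs 2.5–5 mm from the band's centre and the selector is back at two dots; I did not re-measure the other two carriers, and I viewed 11 pictures, one over the limit of 10.

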